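# Centre-punch the knob hole in a new drawer front

### The job

The new drawer front lies face up on packing foam with a drilling template clamped on it; its single knob goes in the middle, so only the middle bush is wanted. Take the automatic centre punch (brass barrel, black cap) out of the wooden block, set its point down through the middle bush onto the face, hold it upright and press straight down, steadily, just until it snaps (about 15 N does it; never lean on it with more than 20 N); do not set it off anywhere else. Then lift it out and stand it back fully home in the same hole of the block, leaving everything else as it is.

Things in the scene. Friction and masses are not known exactly. Their poses are not given: they have to be found in the camera images.
- punch: Automatic centre punch, 131 mm long, about 200 g, standing point down in one of the block's three holes. Origin on its axis at the foot of the barrel, z up. Brass barrel 15 mm diameter, grooved from 44 to 78 mm up; black ribbed cap 17 mm diameter from 84 to 108 mm up. A 5 mm steel plunger with a rounded point sticks out 23 mm below the foot.
- mainspring (a joint): Compression of the punch's main spring, m: 0 at rest, about 0.003 just before the snap, then it jumps back towards 0.
- trip (a joint): The punch's trip, m: 0 while cocked. Pressing pushes the plunger up into the barrel: 4 N at first, rising to about 15 N at 6 to 8 mm in all (trip and main spring together), then it snaps: trip jumps past 0.005 and the force falls by 5 N or more within about 0.2 s. At 9.2 mm in all the plunger is hard on its stop. Off load it springs out and is cocked again.
- point (a point): The very tip of the punch's plunger, on the punch's axis, 23 mm below punch's origin when the plunger is out.
- mark (a point): The spot to be marked: on the drawer front's face, on the axis of the template's middle bush, 10 mm straight below that bush's rim. z up, y along the row of bushes.
- bush (a point): Centre of the middle bush's upper rim. Three bushes (steel collars, 14 mm outside, 4 mm above the 6 mm aluminium plate) stand in a row along this frame's y, 48 mm apart; their 7 mm bores go straight down to the face, 10 mm below the rim.
- front: Sage-green drawer front, 300 (y) x 140 (x) x 18 mm, face up on foam, with the template and two black and orange spring clamps (71 mm to either side of the middle bush, towards -x, up to 45 mm above the face). Origin straight below the middle bush, 34 mm below the face. It cannot slide, but sinks a little into the foam (a few mm at most) under load.
- block: Beech tool block, fixed, 160 (y) x 56 (x) x 56 mm high; origin at the centre of its underside. Three upright holes along its y at -50, 0 and +50 mm: 17 mm diameter for the upper 30 mm (mouth bevelled by 2 mm), 10 mm below that, so a tool's foot rests 26 mm above the worktop and the plunger hangs free.
- awl: Bystander: bradawl with a dark wooden handle 25 mm thick, standing in another hole of the block; origin at its foot, top 89 mm above that.
- driver: Bystander: stubby screwdriver with a blue handle 23 mm thick, standing in another hole of the block; origin at its foot, top 90 mm above that.
- knob: Bystander: brass cabinet knob, 30 mm diameter, 29 mm high, standing on the worktop; origin under its centre.
- screw_tub: Bystander: white tub of screws, 64 mm diameter, 35 mm high; origin under its centre.
- screwdriver: Bystander: red-handled screwdriver 200 mm long lying on the worktop, near its middle.
- mug: Bystander: blue mug, 82 mm diameter, 92 mm high; origin under its centre.
- water_bottle: Bystander: blue bottle, 72 mm diameter, 220 mm high; origin under its centre.
- sauce_bottle: Bystander: amber bottle, 56 mm diameter, 170 mm high; origin under its centre.

How it is judged:
By the outcome, as a careful person would: the job done as asked, in the order asked, and still so for the second after the job is handed in, with the robot touching nothing.
It also fails if it takes over 67 s, if anything falls off the work surface, if the arm or the gripper's body presses on something with over 40 N, if the wrist force passes 120 N, or if a joint passes its speed limit or range.

### The arm

A 6-joint arm with a two-finger parallel gripper is mounted at the origin on the work surface. World frame = base frame: x ahead of the robot, y to its left, z up, the work surface at z = 0. Lengths are in mm, angles in rad, forces in N, time in s.
With the tool pointing down it reaches from about 275 to 825 mm from the base axis. Payload 4.9 kg.
Tool frame: the origin (TCP) lies at the centre of the arm's flange, where the gripper is bolted on; the fingertips stand 173 mm ahead of it and the grasp point (between the pads) lies 155 mm ahead of it; z points along the fingers, y is the line along which they close (so a half turn about z gives the same grasp; the last joint's range is limited). The gripper opens to 85 mm and grips with 20 to 120 N. Pads are 22 mm wide; open, the fingers measure 114 mm over their backs; the gripper's body (76 mm by 85 mm) begins 54 mm behind the grasp point. The pads swing forward as they close: fully open they stand 13 mm farther back than shut.
Start: joints at [-1.263, 0.326, -0.193, 1.052, 0, 1.437], TCP at [235.176, -497.204, 404.681] pointing down, gripper open.
Joint ranges: [-2.65, 2.65], [-0.97, 1.79], [-1.3, 1.35], [-1.93, 2.1], [-1.47, 1.37], [-3.14, 3.14]. Speed limits (rad/s): [2.57, 2.57, 3.14, 3.14, 3.14, 3.14].

### API

Orientations are given as a unit quaternion [w, x, y, z].
In Python, from plant import robot gives the robot as it stands.
- The arm moves only by the tool play_rows, never from a script. Its argument "increments" is a list of rows, each a list of 3 entries, a list of its own where there are three numbers: the shift along the tool's x, y, z in mm, then the turn about the tool's z in degrees, then the opening, from 0 (shut) to 1 (fully open). In form: [[[tx, ty, tz], turn, hand], ...]. A call has 1 to 12 rows; each row is the pose to reach, as a shift and turn from the pose commanded when the call began, along the tool's axes at that moment; what a row does not reach only later rows make up. A row lasts 1/8 s, in which the tool goes at most 62.5 mm and 10.7 degrees, less where a joint would pass 70% of its speed; a pose out of reach is approached as far as the arm can. A call with a gripper value outside its range is refused whole. The fingers move at their own pace and stop on an object; "squeeze" is the grip in N (left out, the last holds). Time passes only in rows, so rows that repeat a pose let the fingers close. It gives the time, the measured TCP pose, the force, the opening and the grip force at its end, in the units of the state.
- robot.state(): the state, without advancing time (a new reading comes with each control period).
- robot.snapshot(name): name is "scene" or "side" or "wrist"; returns a dict with "image" (420x560x3 uint8, blue, green, red), "intrinsics" (3x3 intrinsics, pixels), "R" (3x3) and "t" (3): a world point X has camera coordinates R X + t. Camera axes: x right, y down, z forward; pixel columns grow to the right and rows downward; lengths in mm; the calibration is good to about 2 mm. A picture is of the moment at which its call begins. There is no depth.
- robot.finish_job(): hands the job in; it is judged then, once.
The state is a dict: "time": time; "q": joint angles; "qd": joint speeds; "joint_torque": joint torques, N m; "eef_pos": TCP position; "tcp_rot": TCP orientation; "ft_force": force on the tool from outside, world axes, zero at the start; "torque": the same for the moment, N m; "gripper_width": finger opening in mm; "grip_force": force on a finger pad.
Only numpy, scipy, OpenCV 4.12 (cv2) and the standard library are available. Lean on these libraries where they do the work, as an engineer would, in place of code of your own. Each camera call takes 0.05 s, during which the arm holds its last target. There are 200 camera calls.

## Working session

There is one attempt and no reset: what is moved stays moved. The work goes in short steps, Python scripts to look and compute and a tool call to move; the robot and the scene stay as the last step left them, time stands still between calls to the robot, and variables do not carry over. Pictures are saved under pics/ and viewed, at most 10 in all, crops included, and the job is handed in when it is done.

Besides the shell and the picture viewer there is one more tool, called after "Emit:" as name(argument=value, ...) on one line, values as JSON. play_rows: Moves the arm, as the interface text tells. Its arguments: {"type":"object","properties":{"increments":{"type":"array"},"squeeze":{"type":"number"}},"required":["increments"]}

```bash
mkdir -p pics; cat > h.py <<'E'
from plant import robot
import numpy as np, cv2, json
def snap(n,f):
    s=robot.snapshot(n); im=np.array(s["image"],dtype=np.uint8); cv2.imwrite(f"pics/{f}.png",im)
    d=dict(K=np.array(s["intrinsics"]).tolist(),R=np.array(s["R"]).tolist(),t=np.array(s["t"]).tolist())
    json.dump(d,open(f"pics/{f}.json","w")); return im
def cam(f):
    d=json.load(open(f"pics/{f}.json")); return [np.array(d[k],float) for k in("K","R","t")]
def ray(f,u,v):
    K,R,t=cam(f); d=R.T@np.linalg.solve(K,[u,v,1]); return -R.T@t,d/np.linalg.norm(d)
def proj(f,X):
    K,R,t=cam(f); p=K@(R@np.array(X,float)+t); return p[:2]/p[2]
def atz(f,u,v,z):
    c,d=ray(f,u,v); return c+d*(z-c[2])/d[2]
def tri(*obs):
    A=np.zeros((3,3));b=np.zeros(3)
    for o in obs:
        c,d=ray(*o);M=np.eye(3)-np.outer(d,d);A+=M;b+=M@c
    X=np.linalg.solve(A,b); return X,[np.round(proj(o[0],X)-o[1:],1).tolist() for o in obs]
E
python3 - <<'E'
from h import *
for n in("scene","side","wrist"): 
    snap(n,n+"0"); K,R,t=cam(n+"0"); print(n,np.round(-R.T@t),np.round(R[2],2),K[0,0])
print(robot.state())
a=cv2.imread("pics/scene0.png");b=cv2.imread("pics/side0.png")
E
```

```text
scene [1522.  448.  909.] [-0.73 -0.24 -0.64] 487.9261893827053
side [ -53. -824.  868.] [ 0.44  0.68 -0.58] 422.9016859089946
wrist [ 294. -469.  372.] [-0.23 -0.11 -0.97] 348.0481025261753
{'time': 0.15, 'q': array([-1.26319390e+00,  3.26786648e-01, -1.93364008e-01,  1.05201352e+00,
       -3.47975797e-06,  1.43663319e+00]), 'qd': array([ 0.00162839, -0.00128423,  0.00295905, -0.00029517, -0.00051143,
       -0.00104697]), 'joint_torque': array([ 5.06038305e-04, -4.43704212e+01,  2.62664473e+01,  1.03985594e-02,
       -7.16175236e-05,  6.11408439e-06]), 'eef_pos': array([ 235.1062453 , -496.97497467,  404.07074387]), 'tcp_rot': array([-6.81205042e-04,  9.75704192e-01,  2.19090992e-01, -6.09688324e-05]), 'ft_force': array([-0.0066985 ,  1.13120284, -0.53031618]), 'torque': array([-0.06508565, -0.00621634, -0.01360774]), 'grip_force': 0.0, 'gripper_width': 85.16108369537997}
```

View pics/scene0.png

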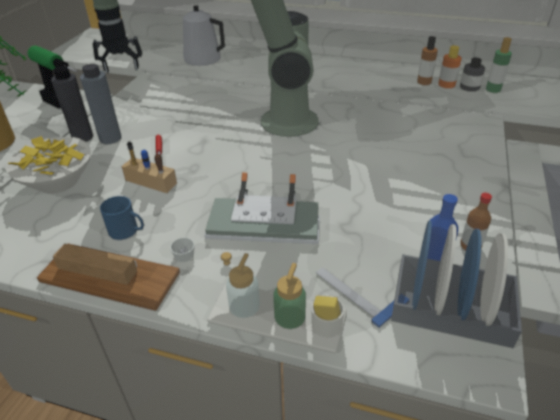

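View pics/side0.png

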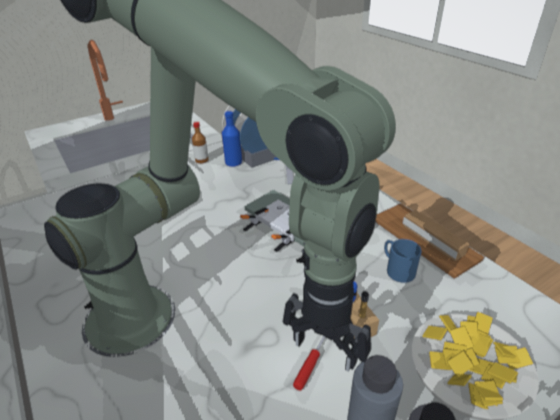

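The scene shows the block at about (150,175), with the punch (black top) probably at its left end at (130,152), then the blue driver at (146,158) and the awl at (158,160). The template is at about (265,210), with clamps at (243,190) and (291,190). In the side view the arm hides most of the block, and the template is at about (280,220).

```bash
python3 - <<'E'
from h import *
for n,u,v,z in [("punch cap",130,150,125),("blk c",150,176,56),("blk l",124,170,56),("blk r",175,183,56),("bush",263,213,44),("driver",146,155,115),("awl",158,158,115),("front c",265,218,34),("redtool",160,140,10)]:
    print(n,np.round(atz("scene0",u,v,z)))
a=cv2.imread("pics/scene0.png")[120:260,100:340]; b=cv2.imread("pics/wrist0.png")
out=np.zeros((600,800,3),np.uint8); a=cv2.resize(a,(514,300),interpolation=cv2.INTER_CUBIC); out[:300,:514]=a
out[300:,:400]=cv2.resize(b,(400,300)); 
c=cv2.imread("pics/side0.png")[170:330,200:400]; out[300:,400:]=cv2.resize(c,(400,300),interpolation=cv2.INTER_CUBIC)
cv2.imwrite("pics/m1.png",out)
E
```

```text
punch cap [ 494. -345.  125.]
blk c [ 514. -283.   56.]
blk l [ 507. -375.   56.]
blk r [ 525. -195.   56.]
bush [571.  91.  44.]
driver [ 492. -295.  115.]
awl [ 497. -253.  115.]
front c [578.  99.  34.]
redtool [ 259. -392.   10.]
```

View pics/m1.png

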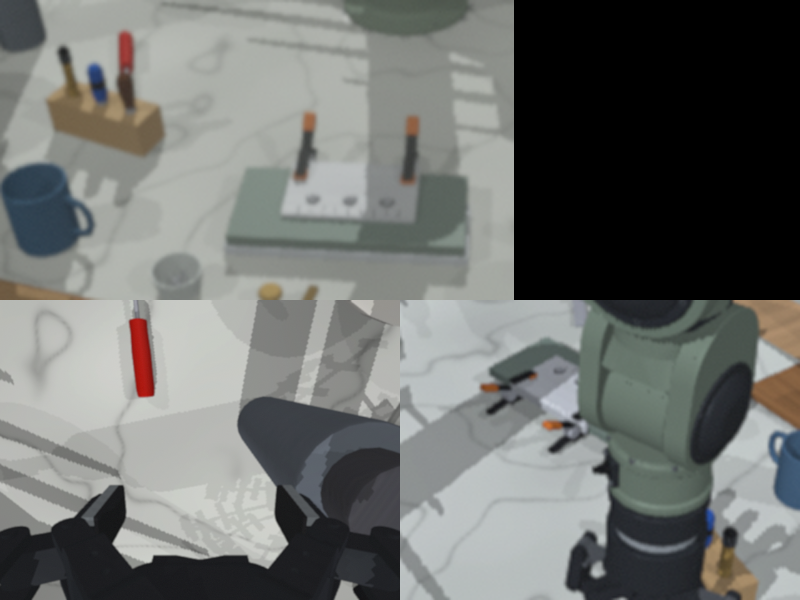

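The crops confirm it: the punch is at the -y end of the block, then the blue driver, then the awl at the +y end. The three bushes show at (313,200), (350,202) and (387,203) in the crop. I'm moving above the block with the fingers closing across the row.

Emit:
play_rows(increments=[[[20,-2,0],-5,1],[[50,-5,0],-10,1],[[80,-8,0],-16,1],[[110,-11,0],-22,1],[[140,-14,0],-28,1],[[170,-17,0],-34,1],[[200,-20,0],-40,1],[[230,-23,0],-46,1],[[260,-26,0],-52,1],[[285,-28,0],-58,1],[[304,-30,0],-64.7,1],[[304,-30,0],-64.7,1]])

```text
time: 1.65
eef_pos: [497.8, -339.3, 404.2]
tcp_rot: [-0.0, 0.707, 0.707, -0.0]
ft_force: [-0.5, -0.4, 0.0]
gripper_width: 85.5
grip_force: 0.0
```

```bash
python3 - <<'E'
from h import *
s=robot.state(); print(s['time'],s['eef_pos'],s['tcp_rot'])
snap("wrist","w1");K,R,t=cam("w1");print(-R.T@t); print(np.round(R,2))
b=cv2.imread("pics/w1.png"); cv2.imwrite("pics/w1b.png",cv2.resize(b,(800,600)))
E
```

```text
1.65 [ 497.84896404 -339.34580147  404.17720278] [-3.78685072e-04  7.06754378e-01  7.07458905e-01 -5.95576820e-05]
[ 497.80787723 -274.60213658  372.59639567]
[[ 1.    0.   -0.  ]
 [ 0.   -0.97  0.26]
 [-0.   -0.26 -0.97]]
```

View pics/w1b.png

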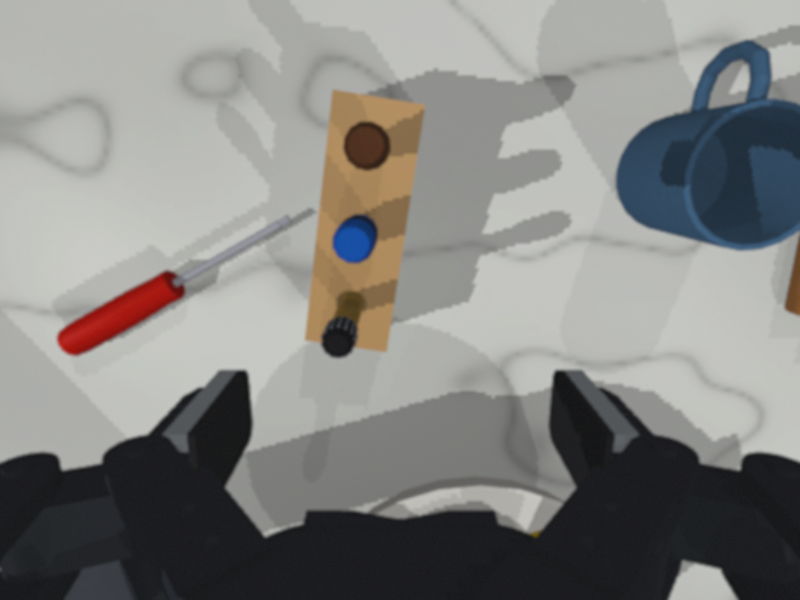

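The wrist view (800 px wide) shows the block's top corners at (332,91), (424,106), (387,351) and (305,340). The punch's cap top is at about (338,343), the driver at (353,243) and the awl at (366,145).

```bash
python3 - <<'E'
from h import *
s=560/800
C=[atz("w1",u*s,v*s,56) for u,v in [(332,91),(424,106),(387,351),(305,340)]]
for c in C: print(np.round(c,1))
a=(C[0]+C[1])/2;b=(C[2]+C[3])/2;d=a-b;print("ctr",(a+b)/2,"len",np.linalg.norm(d),"w",np.linalg.norm(C[0]-C[1]),np.degrees(np.arctan2(d[1],d[0])),[np.degrees(np.arctan2(*(C[i]-C[j])[1::-1])) for i,j in((0,3),(1,2))])
e=d/np.linalg.norm(d);print("hole",(a+b)/2-50*e, "captop",atz("w1",338*s,343*s,134))
print("scene cap pred",proj("scene0",((a+b)/2-50*e)*[1,1,0]+[0,0,134]))
E
```

```text
[ 457.  -233.3   56. ]
[ 511.8 -241.7   56. ]
[ 488.7 -398.    56. ]
[ 433.3 -390.1   56. ]
ctr [ 472.69110474 -315.78506129   56.        ] len 158.28609968305895 w 55.365416571121955 81.5020178767016 [np.float64(81.40912442640521), np.float64(81.59523670642785)]
hole [ 465.30237578 -365.23611471   56.        ] captop [ 465.96294334 -363.26868557  134.        ]
scene cap pred [128.18781989 141.37568401]
```

Emit:
play_rows(increments=[[[-8,-10,20],4,1],[[-17,-22,45],8.5,1],[[-25,-32,64],8.5,1],[[-25,-32,64],8.5,1]])

```text
time: 2.2
eef_pos: [463.4, -365.6, 339.2]
tcp_rot: [-0.002, 0.759, 0.651, -0.0]
ft_force: [0.2, 0.2, 0.6]
gripper_width: 85.0
grip_force: 0.0
```

```bash
python3 - <<'E'
from h import *
s=robot.state(); print(s['time'],s['eef_pos'],s['tcp_rot'],s['ft_force'])
snap("wrist","w2");snap("scene","s2")
b=cv2.imread("pics/w2.png")[150:420,100:460]; cv2.imwrite("pics/w2b.png",cv2.resize(b,(800,600),interpolation=cv2.INTER_CUBIC))
E
```

```text
2.2 [ 463.3561304  -365.5875298   339.24352661] [-1.79714195e-03  7.58757446e-01  6.51370735e-01 -2.70180332e-04] [0.2119657  0.23828613 0.56463048]
```

View pics/w2b.png

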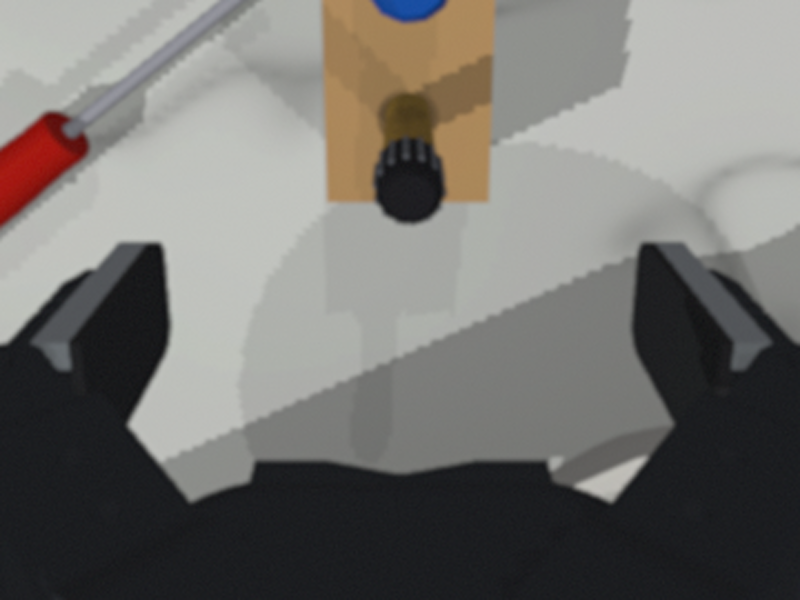

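The closer view shows the punch standing upright, with its cap top at about (409,190) in the crop, which is (284,235.5) in the full image. It sits almost midway between the fingers, whose midpoint is at 401.

```bash
python3 - <<'E'
from h import *
from scipy.spatial.transform import Rotation as Ro
X,r=tri(("w1",236.6,240.1),("w2",284,235.5));print(X,r)
print(atz("w2",284,235.5,134), atz("w2",100+409*.45,150+105*.45,56))
q=robot.state()['tcp_rot'];M=Ro.from_quat(np.r_[q[1:],q[0]]).as_matrix();p=robot.state()['eef_pos']
print(p,np.round(M,3)); print("tool",M.T@(np.array([X[0],X[1],87-0])-p))
for z in(134,56): print(proj("w2",[*X[:2],z]))
E
```

```text
[ 465.05114087 -365.29670548  127.58373847] [[-0.1, -0.4], [0.2, 0.6]]
[ 465.27720563 -362.68298321  134.        ] [ 466.24879623 -360.44153669   56.        ]
[ 464.88025429 -365.55908354  341.2483473 ] [[ 0.149  0.989  0.   ]
 [ 0.989 -0.149 -0.   ]
 [-0.     0.    -1.   ]]
tool [3.13196902e-01 5.41708431e-02 2.54248341e+02]
[284.31236162 240.17143141]
[283.43134058 203.74660941]
```

Emit:
play_rows(increments=[[[0,0,15],0,1],[[0,0,35],0,1],[[0,0,55],0,1],[[0,0,75],0,1],[[0,0,90],0,1],[[0,0,99],0,1],[[0,0,99],0,1]])

```text
time: 3.18
eef_pos: [465.1, -364.9, 241.2]
tcp_rot: [-0.0, 0.757, 0.653, -0.0]
ft_force: [-0.1, -0.3, 0.4]
gripper_width: 85.4
grip_force: 0.0
```

Emit:
play_rows(increments=[[[0,0,0],0,0.5],[[0,0,0],0,0.3],[[0,0,0],0,0.2],[[0,0,0],0,0.1],[[0,0,0],0,0],[[0,0,0],0,0],[[0,0,0],0,0],[[0,0,0],0,0]], squeeze=60)

```text
time: 4.18
eef_pos: [465.1, -365.2, 242.1]
tcp_rot: [0.0, 0.758, 0.653, -0.0]
ft_force: [-1.5, 0.8, 4.9]
gripper_width: 13.6
grip_force: 58.4
```

Emit:
play_rows(increments=[[[0,0,-3],0,0],[[0,0,-10],0,0],[[0,0,-20],0,0],[[0,0,-32],0,0],[[0,0,-45],0,0],[[0,0,-60],0,0],[[0,0,-77],0,0],[[0,0,-95],0,0],[[0,0,-110],0,0],[[0,0,-123],0,0],[[0,0,-130],0,0],[[0,0,-130],0,0]])

```text
time: 5.68
eef_pos: [465.3, -365.2, 372.1]
tcp_rot: [0.0, 0.758, 0.653, 0.0]
ft_force: [0.6, 0.2, -2.1]
gripper_width: 13.2
grip_force: 58.4
```

```bash
python3 - <<'E'
from h import *
s=robot.state(); print(s['time'],s['eef_pos'],s['tcp_rot'],s['ft_force'])
p=s['eef_pos']
snap("wrist","w3");snap("scene","s3");snap("side","d3")
X=[p[0],p[1],p[2]-155-61-23]; F=[p[0],p[1],p[2]-155-61+108]
for f in("w3","s3","d3"): print(f,proj(f,X),proj(f,F))
a=cv2.imread("pics/w3.png"); b=cv2.imread("pics/s3.png")
out=np.zeros((600,800,3),np.uint8); out[:300,:400]=cv2.resize(a,(400,300))
def crop(f,X,w=60,h=45,sc=(400,300)):
    u,v=proj(f,X).astype(int); im=cv2.imread(f"pics/{f}.png"); u0=min(max(u-w,0),560-2*w);v0=min(max(v-h,0),420-2*h); print(f,u0,v0)
    return cv2.resize(im[v0:v0+2*h,u0:u0+2*w],sc,interpolation=cv2.INTER_CUBIC)
out[:300,400:]=crop("s3",X);out[300:,:400]=crop("w3",X);out[300:,400:]=crop("d3",X)
cv2.imwrite("pics/m3.png",out)
E
```

```text
5.675 [ 465.26407802 -365.20759099  372.10091047] [3.67811532e-04 7.57509257e-01 6.52824316e-01 5.20864412e-05] [ 0.61901177  0.22978215 -2.1359256 ]
w3 [279.87069916 221.25967711] [279.74223105 371.5576016 ]
s3 [128.26902759 141.62701575] [118.04560785 101.96289195]
d3 [365.22958833 292.90525573] [371.20943225 250.20225248]
s3 68 96
w3 219 176
d3 305 247
```

View pics/m3.png

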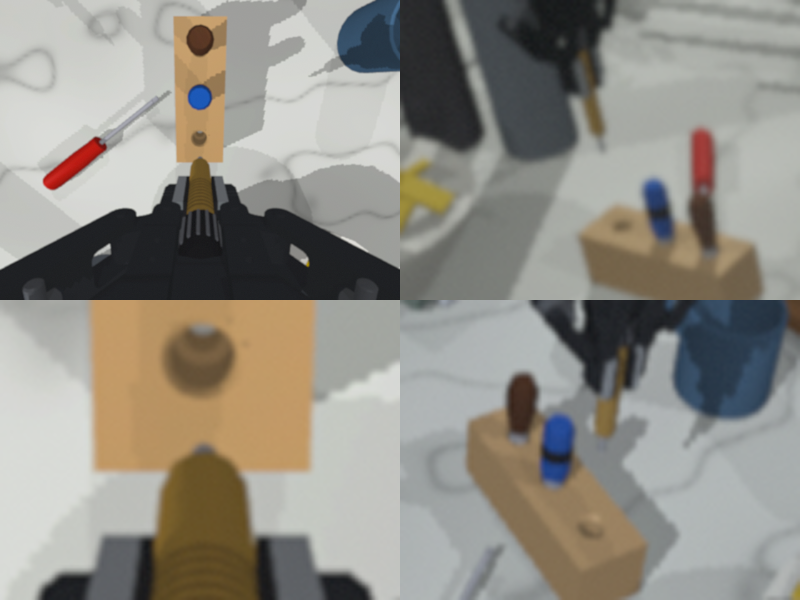

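The punch is held straight. Its tip is at wrist pixel (280.2,220.1), where I predicted (279.9,221.3). The empty hole is at about (278.4,193.4). I'll check the hole and bush estimates before travelling.

```bash
python3 - <<'E'
from h import *
print("hole",atz("w3",278.4,193.4,56)); print("tip tri",tri(("w3",280.2,220.1),("s3",129.2,141),("d3",366.5,289.9)))
for u,v in((313,200),(350,202),(387,203)): print(np.round(atz("scene0",100+u/2.142,120+v/2.142,44)))
E
```

```text
hole [ 464.07678868 -364.68854961   56.        ]
tip tri (array([ 467.44851054, -362.27482755,  138.06468563]), [[2.5, -1.5], [-0.8, -0.3], [-1.2, 0.3]])
[585.  47.  44.]
[576.  94.  44.]
[565. 140.  44.]
```

Emit:
play_rows(increments=[[[10,0,-15],0,0],[[35,2,-30],0,0],[[80,6,-30],0,0],[[130,11,-30],0,0],[[185,16,-30],0,0],[[240,20,-30],0,0],[[295,25,-30],0,0],[[345,29,-30],0,0],[[390,33,-30],0,0],[[430,37,-30],0,0],[[460,39,-30],0,0],[[470,40,-30],0,0]])

```text
time: 7.32
eef_pos: [573.9, 95.9, 402.4]
tcp_rot: [0.0, 0.757, 0.654, 0.0]
ft_force: [0.2, 0.5, -1.4]
gripper_width: 12.7
grip_force: 58.5
```

Emit:
play_rows(increments=[[[0,0,0],0,0],[[0,0,0],0,0]])

```text
time: 7.58
eef_pos: [573.9, 93.0, 401.8]
tcp_rot: [0.0, 0.758, 0.652, -0.0]
ft_force: [0.1, 0.4, -1.7]
gripper_width: 13.3
grip_force: 58.5
```

```bash
python3 - <<'E'
from h import *
s=robot.state(); print(s['time'],s['eef_pos'],s['tcp_rot'],s['ft_force'])
snap("wrist","w4");snap("scene","s4");snap("side","d4")
a=cv2.imread("pics/w4.png"); cv2.imwrite("pics/w4b.png",cv2.resize(a[40:340,80:480],(800,600),interpolation=cv2.INTER_CUBIC))
E
```

```text
7.575 [573.89785659  93.00561342 401.84412667] [ 1.26962235e-04  7.57837481e-01  6.52443320e-01 -2.26841036e-04] [ 0.14693306  0.44275173 -1.69775584]
```

View pics/w4b.png

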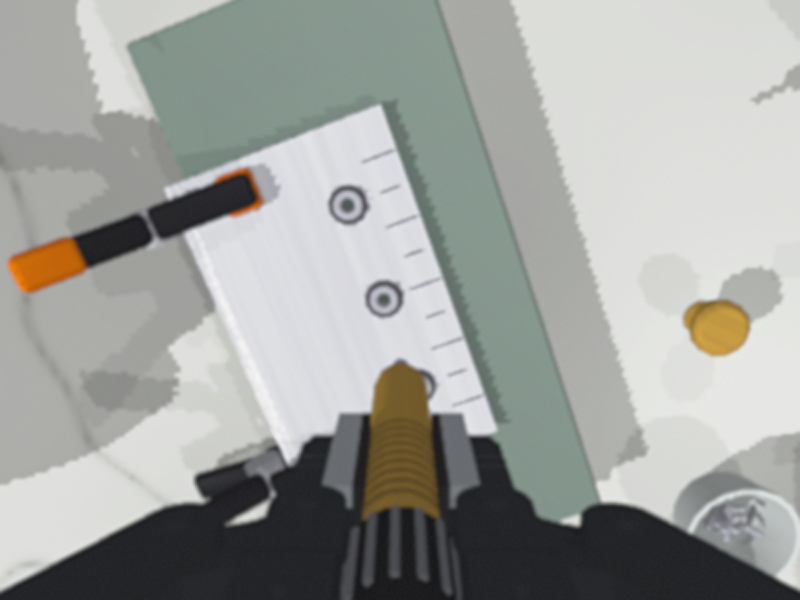

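The middle bush is at (384,299) in the crop, which is wrist pixel (272,189.5). The far bush is at (347,204), the near one at (424,385) is partly hidden, and the tip is at (401,363).

```bash
python3 - <<'E'
from h import *
P=[atz("w4",80+u/2,40+v/2,44) for u,v in((347,204),(384,299),(424,385))]
for p in P: print(np.round(p,1))
d=P[0]-P[1];print(np.linalg.norm(d),np.degrees(np.arctan2(d[1],d[0])))
p=robot.state()['eef_pos'];e=P[1]-p;th=np.arctan2(.989,.149)
print("pos",p,"dtool",e[0]*.149+e[1]*.989,e[0]*.989-e[1]*.149)
print("tip pred",proj("w4",[p[0],p[1],p[2]-239]), "meas",80+401/2,40+363/2)
E
```

```text
[555.5 135.7  44. ]
[565.4  88.9  44. ]
[578.3  43.   44. ]
47.88692014548961 102.00302377368601
pos [574.00963609  92.85921732 401.76910753] dtool -5.202605441654634 -7.913895591544328
tip pred [280.30243222 221.37094068] meas 280.5 221.5
```

Emit:
play_rows(increments=[[[-3,-4,10],0,0],[[-5,-8,30],0,0],[[-5,-8,50],0,0],[[-5,-8,70],0,0],[[-5,-8,88],0,0],[[-5,-8,98],0,0],[[-5,-8,100],0,0],[[-5,-8,100],0,0],[[-5,-8,100],0,0]])

```text
time: 8.85
eef_pos: [565.8, 90.1, 302.4]
tcp_rot: [0.0, 0.758, 0.653, 0.001]
ft_force: [0.8, -0.7, -2.6]
gripper_width: 12.8
grip_force: 58.5
```

```bash
python3 - <<'E'
from h import *
s=robot.state(); p=s['eef_pos']; print(s['time'],p,s['tcp_rot'],s['ft_force'])
out=np.zeros((600,800,3),np.uint8); i=0
for f,n,w in(("w5","wrist",60),("s5","scene",30),("d5","side",30)):
    im=snap(n,f); h=w*3//4; X=[p[0],p[1],p[2]-239]; u,v=proj(f,X); print(f,"tip pred",u,v)
    u0=int(u)-w; v0=int(v)-h; print(u0,v0,"scale",400/(2*w))
    out[(i//2)*300:(i//2)*300+300,(i%2)*400:(i%2)*400+400]=cv2.resize(im[v0:v0+2*h,u0:u0+2*w],(400,300),interpolation=cv2.INTER_CUBIC); i+=1
cv2.imwrite("pics/m5.png",out)
E
```

```text
8.85 [565.75680427  90.06272754 302.40198081] [4.29406365e-04 7.57502505e-01 6.52831918e-01 5.07093449e-04] [ 0.78266474 -0.67342458 -2.60407492]
w5 tip pred 279.5342816877405 221.47510339246605
219 176 scale 3.3333333333333335
s5 tip pred 262.84948116592034 206.30015362443882
232 184 scale 6.666666666666667
d5 tip pred 289.4485368992319 206.97208558577842
259 184 scale 6.666666666666667
```

View pics/m5.png

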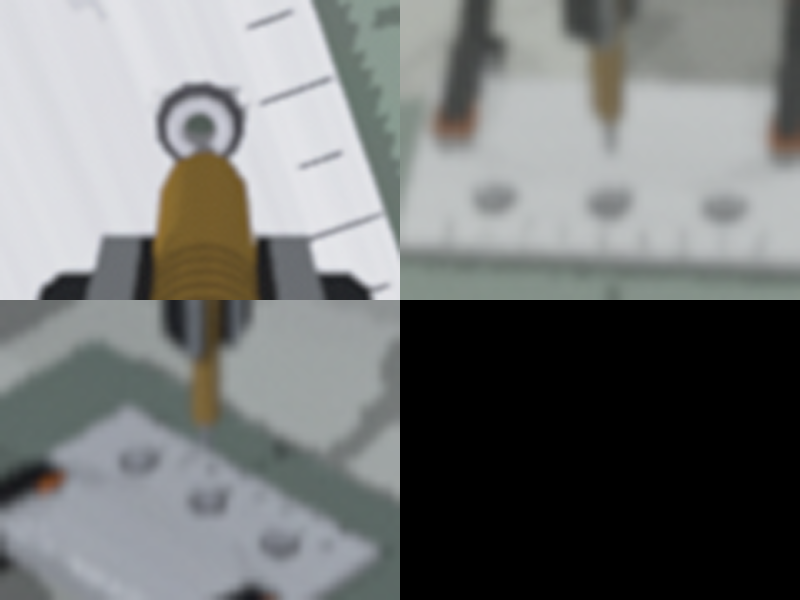

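Here the tip hangs just above the middle bush. In the wrist view the bush ring is at about (200,122) in the crop and the tip at (203,150). In the scene view the tip is at (610,150) and the bush at (610,203). In the side view the tip is at (206,440) and the bush at (208,500). Next I'll turn those into offsets.

```bash
python3 - <<'E'
from h import *
s=robot.state();p=s['eef_pos'];print(p,s['tcp_rot'])
im=cv2.imread("pics/w5.png",0)[195:220,260:300]
# outer dark ring fit
m=(im<110).astype(np.uint8); m[24:,:]=0
print('\n'.join(''.join('#' if x<90 else '+' if x<130 else '.' for x in r) for r in im))
for f,b in(("w5",(279.2,212.7)),("s5",(232+210/6.667,184+203/6.667)),("d5",(259+208/6.667,184+200/6.667))):
    print(f,"axis at z44",proj(f,[*p[:2],44]),"bush",b,"-> xyz",atz(f,*b,44))
print(tri(("w5",279.2,212.7),("s5",232+210/6.667,184+203/6.667),("d5",259+208/6.667,184+200/6.667)))
print("tip",tri(("s5",232+210/6.667,184+152/6.667),("d5",259+205/6.667,184+140/6.667),("w5",279.9,221)))
E
```

```text
[565.62142665  90.11224126 302.190368  ] [2.94586114e-04 7.57467463e-01 6.52872748e-01 3.60905677e-04]
........................................
........................................
........................................
........................................
........................................
........................................
..................++++..................
..............+++#####++................
............++###########+++............
..........++###++++++++####++...........
.........++##++.......+++###+...........
........+##++............+###+..........
........+#++..............+##+..........
.......+##+................+##+.........
.......+#+.................+###+........
.......+#+........++........+##+........
......+#+.......++++++.......##+........
......+#+......++####++......+#+........
......+#+......+######+......+#+........
.......++.....+++++###+......+#+........
.......++......++++++++......+#+........
.......++......++++++++......+#+........
.......++.......++++++.......++.........
.......++........++++.......+#+.........
........++........+++.......++..........
w5 axis at z44 [279.33735894 212.89181477] bush (279.2, 212.7) -> xyz [565.54945106  90.25966726  44.        ]
s5 axis at z44 [263.18617149 211.71530249] bush (263.49842507874604, 214.4484775761212) -> xyz [576.29815956  94.57378443  44.        ]
d5 axis at z44 [289.45524357 211.79197873] bush (290.1984400779961, 213.99850007499626) -> xyz [560.84715633  78.89590384  44.        ]
(array([566.16797499,  88.99886857,  35.14187408]), [[1.2, -1.9], [-0.6, -0.2], [-0.4, 0.1]])
tip (array([568.23453698,  92.6253651 ,  66.91217003]), [[-0.1, -0.8], [-0.1, 0.5], [3.0, -2.3]])
```

```bash
python3 - <<'E'
from h import *
print(tri(("w4",272,189.5),("w5",279.0,212.7)))
for z in(38,44): print(atz("w4",272,189.5,z),atz("w5",279.0,212.7,z))
E
```

```text
(array([564.48567265,  85.03993729,  25.4517037 ]), [[0.1, -0.0], [-0.1, 0.0]])
[565.07576996  87.64120813  38.        ] [565.15012779  88.59127934  38.        ]
[565.4103741   88.89428769  44.        ] [565.41544475  90.27975032  44.        ]
```

Emit:
play_rows(increments=[[[0,0,4],0,0],[[0,0,8],0,0],[[0,0,12],0,0],[[0,0,14],0,0],[[0,0,14],0,0],[[0,0,14],0,0]])

```text
time: 9.75
eef_pos: [565.5, 90.1, 287.8]
tcp_rot: [0.0, 0.757, 0.653, 0.0]
ft_force: [-0.3, -0.5, -2.1]
gripper_width: 13.1
grip_force: 58.5
```

```bash
python3 - <<'E'
from h import *
s=robot.state(); p=s['eef_pos']; print(s['time'],p,s['tcp_rot'],s['ft_force'])
out=np.zeros((600,800,3),np.uint8); i=0
for f,n,w in(("w6","wrist",36),("s6","scene",16),("d6","side",16)):
    im=snap(n,f); h=w*3//4; X=[p[0],p[1],p[2]-239]; u,v=proj(f,X); print(f,"tip pred",u,v,"z44",proj(f,[*p[:2],44]))
    u0=int(u)-w; v0=int(v)-h; print(u0,v0,"scale",400/(2*w))
    out[(i//2)*300:(i//2)*300+300,(i%2)*400:(i%2)*400+400]=cv2.resize(im[v0:v0+2*h,u0:u0+2*w],(400,300),interpolation=cv2.INTER_CUBIC); i+=1
cv2.imwrite("pics/m6.png",out)
E
```

```text
9.75 [565.52047624  90.0658687  287.77462651] [7.20870914e-05 7.57494694e-01 6.52841312e-01 6.96486116e-05] [-0.33920521 -0.48393876 -2.05645838]
w6 tip pred 280.00298933150407 221.41110282486926 z44 [280.00499723 219.17453105]
244 194 scale 5.555555555555555
s6 tip pred 263.1076008407634 210.35942091430525 z44 [263.18178986 211.68936631]
247 198 scale 12.5
d6 tip pred 289.42547277384324 210.6324943157018 z44 [289.43772407 211.80960361]
273 198 scale 12.5
```

View pics/m6.png

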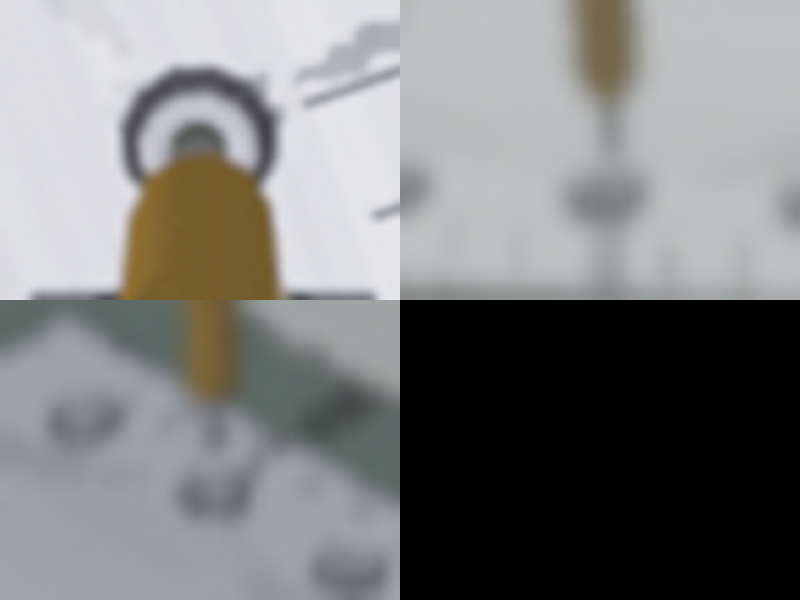

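The tip is a few mm above the rim. The bright annulus is centred at about (200,150) in the crop, so the bush sits roughly 1 mm towards -x of the tool from the punch axis. A column profile will check where the plunger really is.

```bash
python3 - <<'E'
from h import *
s=robot.state();p=s['eef_pos']
im=cv2.imread("pics/w6.png")
for v in range(204,228): print(v,[tuple(int(c) for c in im[v,u]) for u in(276,280,284)])
x=np.array([.149,.989,0])
T=np.array([p[0],p[1],p[2]-239]); 
print("foot edge r7.5",proj("w6",T+[0,0,23]+7.5*x),"r6.5",proj("w6",T+[0,0,23]+6.5*x),"tip+2.5",proj("w6",T+[0,0,2]+2.5*x),"tip",proj("w6",T))
im3=cv2.imread("pics/w3.png")
for v in range(212,228): print(v,[tuple(int(c) for c in im3[v,u]) for u in(278,280,282)])
E
```

```text
204 [(226, 222, 221), (226, 222, 221), (228, 224, 223)]
205 [(204, 196, 195), (201, 193, 192), (222, 216, 214)]
206 [(149, 143, 142), (142, 136, 136), (185, 179, 178)]
207 [(104, 97, 97), (98, 91, 91), (133, 127, 127)]
208 [(88, 82, 81), (90, 83, 84), (94, 87, 88)]
209 [(95, 88, 88), (105, 99, 99), (83, 77, 77)]
210 [(119, 112, 112), (139, 132, 132), (95, 89, 89)]
211 [(159, 151, 150), (178, 168, 168), (127, 121, 120)]
212 [(192, 183, 182), (202, 191, 191), (165, 157, 156)]
213 [(205, 196, 194), (208, 197, 197), (191, 182, 181)]
214 [(205, 195, 193), (201, 191, 190), (203, 193, 192)]
215 [(192, 183, 181), (172, 165, 163), (206, 196, 195)]
216 [(167, 160, 157), (121, 120, 115), (202, 192, 190)]
217 [(131, 129, 124), (89, 93, 84), (186, 178, 175)]
218 [(101, 104, 96), (92, 95, 87), (165, 159, 156)]
219 [(95, 98, 90), (103, 102, 98), (148, 143, 139)]
220 [(99, 102, 98), (104, 105, 108), (141, 137, 135)]
221 [(97, 105, 109), (87, 101, 113), (132, 133, 136)]
222 [(76, 100, 116), (60, 96, 116), (110, 122, 133)]
223 [(52, 95, 118), (45, 93, 118), (72, 103, 122)]
224 [(45, 94, 119), (42, 93,
[... 441 characters left out ...]
, (98, 147, 183), (98, 146, 182)]
215 [(98, 146, 183), (97, 146, 182), (98, 147, 184)]
216 [(97, 146, 183), (97, 146, 183), (97, 147, 183)]
217 [(98, 145, 182), (98, 145, 181), (97, 147, 183)]
218 [(98, 140, 173), (99, 136, 166), (98, 144, 179)]
219 [(100, 126, 149), (99, 117, 135), (99, 132, 160)]
220 [(99, 109, 122), (95, 99, 106), (93, 113, 131)]
221 [(85, 94, 104), (77, 87, 97), (76, 94, 110)]
222 [(56, 83, 101), (51, 83, 100), (52, 85, 104)]
223 [(40, 82, 103), (39, 82, 104), (38, 80, 103)]
224 [(39, 82, 104), (37, 82, 103), (38, 81, 104)]
225 [(39, 82, 104), (39, 81, 103), (38, 82, 104)]
226 [(38, 82, 103), (38, 82, 104), (37, 82, 104)]
227 [(39, 82, 104), (38, 82, 103), (41, 83, 105)]
```

```bash
python3 - <<'E'
from h import *
for f,rows in(("w6",(216,217,218,219,220)),("w5",(211,212,213,214,215,216))):
    g=cv2.imread(f"pics/{f}.png")[:,:,1]
    for v in rows:
        a=g[v].astype(float); c=lambda lo,hi,th,rev:0
        def cross(u,st,th,down):
            while (a[u]>th)==down and 250<u<310: u+=st
            return u-st+st*(a[u-st]-th)/(a[u-st]-a[u])
        b=int(np.argmin(a[274:284])+274)
        L=cross(b,-1,145,False);Rr=cross(b,1,145,False)
        l2=cross(int(L)-2,-1,145,True);r2=cross(int(Rr)+2,1,145,True)
        print(f,v,"bore",round(L,1),round(Rr,1),"mid",round((L+Rr)/2,2),"rim",round(l2,1),round(r2,1),"mid",round((l2+r2)/2,2))
    for u in(278,279,280):
        a=g[195:225,u]; print(u,a.tolist())
    print(f,proj(f,[565.5,90.1,44]))
E
```

```text
w6 216 bore 276.6 281.6 mid 279.13 rim 269.8 288.5 mid 279.18
w6 217 bore 275.4 282.9 mid 279.18 rim 269.4 289.0 mid 279.17
w6 218 bore 274.6 283.6 mid 279.13 rim 268.9 289.2 mid 279.06
w6 219 bore 274.3 284.0 mid 279.17 rim 268.6 289.4 mid 279.01
w6 220 bore 274.2 284.2 mid 279.17 rim 268.6 289.5 mid 279.06
278 [223, 223, 223, 223, 224, 224, 224, 225, 225, 224, 200, 144, 96, 82, 91, 123, 162, 189, 197, 191, 165, 122, 95, 93, 99, 106, 102, 96, 92, 93]
279 [224, 223, 224, 223, 223, 223, 224, 224, 225, 223, 197, 139, 92, 82, 94, 127, 164, 190, 196, 190, 164, 119, 93, 95, 102, 106, 102, 95, 94, 94]
280 [224, 224, 224, 224, 223, 223, 223, 223, 224, 222, 193, 136, 91, 83, 99, 132, 168, 191, 197, 191, 165, 120, 93, 95, 102, 105, 101, 96, 93, 93]
w6 [279.96527409 219.12836148]
w5 211 bore 274.8 281.9 mid 278.34 rim 269.0 287.6 mid 278.31
w5 212 bore 274.2 282.6 mid 278.36 rim 268.7 287.9 mid 278.32
w5 213 bore 273.7 282.9 mid 278.31 rim 268.6 288.1 mid 278.32
w5 214 bore 273.5 283.1 mid 278.3 rim 268.6 288.2 mid 278.36
w5 215 bore 273.5 283.0 mid 278.27 rim 268.6 288.2 mid 278.4
w5 216 bore 273.7 282.6 mid 278.18 rim 268.7 288.1 mid 278.4
278 [222, 222, 224, 225, 222, 190, 128, 83, 85, 111, 152, 183, 195, 189, 166, 124, 95, 91, 92, 94, 99, 108, 115, 117, 120, 120, 108, 96, 91, 92]
279 [222, 222, 222, 223, 221, 186, 123, 82, 85, 114, 156, 187, 196, 190, 164, 123, 95, 90, 93, 93, 99, 107, 115, 115, 114, 108, 101, 93, 92, 92]
280 [222, 222, 222, 222, 217, 178, 119, 82, 84, 112, 154, 185, 195, 191, 171, 133, 101, 90, 91, 92, 98, 108, 116, 119, 115, 108, 99, 92, 92, 93]
w5 [279.16283469 212.93453763]
```

Emit:
play_rows(increments=[[[-0.9,-0.5,0],0,0],[[-0.9,-0.5,0],0,0],[[-0.9,-0.5,2],0,0],[[-0.9,-0.5,4],0,0],[[-0.9,-0.5,6],0,0],[[-0.9,-0.5,8],0,0],[[-0.9,-0.5,8],0,0]])

```text
time: 10.78
eef_pos: [564.8, 89.2, 279.5]
tcp_rot: [-0.0, 0.758, 0.653, -0.0]
ft_force: [0.6, 0.0, -2.6]
gripper_width: 13.3
grip_force: 58.5
```

Emit:
play_rows(increments=[[[0,0,1],0,0],[[0,0,2],0,0],[[0,0,3],0,0],[[0,0,4],0,0],[[0,0,4],0,0],[[0,0,4],0,0]])

```text
time: 11.52
eef_pos: [564.9, 89.2, 275.7]
tcp_rot: [0.0, 0.758, 0.653, -0.0]
ft_force: [0.7, -0.8, -2.4]
gripper_width: 13.2
grip_force: 58.5
```

Emit:
play_rows(increments=[[[0,0,1],0,0],[[0,0,2],0,0],[[0,0,2],0,0]])

```text
time: 11.9
eef_pos: [564.8, 89.2, 273.6]
tcp_rot: [0.0, 0.758, 0.653, -0.0]
ft_force: [0.5, -1.5, -1.9]
gripper_width: 13.2
grip_force: 58.6
```

Emit:
play_rows(increments=[[[0,0,0.5],0,0],[[0,0,1],0,0],[[0,0,1],0,0]])

```text
time: 12.28
eef_pos: [564.8, 89.2, 272.7]
tcp_rot: [0.0, 0.758, 0.653, -0.0]
ft_force: [0.9, -1.1, -1.4]
gripper_width: 13.3
grip_force: 58.6
```

Emit:
play_rows(increments=[[[0,0,0.5],0,0],[[0,0,1],0,0],[[0,0,1],0,0]])

```text
time: 12.65
eef_pos: [564.8, 89.2, 271.6]
tcp_rot: [0.0, 0.758, 0.653, -0.0]
ft_force: [1.2, -1.6, -2.3]
gripper_width: 13.0
grip_force: 58.6
```

Emit:
play_rows(increments=[[[0,0,0.5],0,0],[[0,0,1],0,0],[[0,0,1.5],0,0],[[0,0,1.5],0,0]])

```text
time: 13.15
eef_pos: [564.9, 89.3, 270.3]
tcp_rot: [0.0, 0.757, 0.653, 0.0]
ft_force: [-0.7, -1.4, 1.5]
gripper_width: 13.0
grip_force: 58.6
```

Emit:
play_rows(increments=[[[0,0,0.5],0,0],[[0,0,1],0,0],[[0,0,1.5],0,0],[[0,0,1.5],0,0]])

```text
time: 13.65
eef_pos: [564.9, 89.3, 268.9]
tcp_rot: [0.0, 0.757, 0.653, 0.0]
ft_force: [-1.9, -1.9, 4.4]
gripper_width: 13.1
grip_force: 58.8
```

Contact began at TCP z of about 271. The visible gap between barrel foot and rim before the descent (about 27 mm) puts the foot roughly 10 mm above the rim now. That means the point is on the face inside the bore, so I can press on.

Emit:
play_rows(increments=[[[0,0,0.5],0,0],[[0,0,1],0,0],[[0,0,1.5],0,0],[[0,0,2],0,0],[[0,0,2],0,0]])

```text
time: 14.28
eef_pos: [564.9, 89.3, 267.2]
tcp_rot: [0.0, 0.757, 0.653, 0.0]
ft_force: [-1.4, -1.8, 7.2]
gripper_width: 13.3
grip_force: 59.3
```

Emit:
play_rows(increments=[[[0,0,0.3],0,0],[[0,0,0.7],0,0],[[0,0,1],0,0],[[0,0,1],0,0]])

```text
time: 14.78
eef_pos: [564.9, 89.3, 266.4]
tcp_rot: [0.0, 0.757, 0.653, 0.0]
ft_force: [-1.7, -1.2, 8.5]
gripper_width: 13.1
grip_force: 59.5
```

Emit:
play_rows(increments=[[[0,0,0.3],0,0],[[0,0,0.7],0,0],[[0,0,1],0,0],[[0,0,1],0,0]])

```text
time: 15.28
eef_pos: [565.0, 89.3, 265.6]
tcp_rot: [0.0, 0.757, 0.653, 0.0]
ft_force: [-2.7, -0.7, 11.0]
gripper_width: 13.2
grip_force: 59.7
```

Emit:
play_rows(increments=[[[0,0,0.4],0,0],[[0,0,0.8],0,0],[[0,0,0.8],0,0]])

```text
time: 15.65
eef_pos: [565.0, 89.3, 264.9]
tcp_rot: [0.0, 0.757, 0.653, 0.0]
ft_force: [-2.1, -1.4, 11.2]
gripper_width: 13.2
grip_force: 59.8
```

Emit:
play_rows(increments=[[[0,0,0.4],0,0],[[0,0,0.4],0,0]])

```text
time: 15.9
eef_pos: [565.0, 89.3, 264.6]
tcp_rot: [0.0, 0.757, 0.653, 0.0]
ft_force: [-2.9, -1.1, 11.9]
gripper_width: 13.1
grip_force: 59.8
```

Emit:
play_rows(increments=[[[0,0,0.4],0,0],[[0,0,0.4],0,0]])

```text
time: 16.15
eef_pos: [565.0, 89.3, 264.3]
tcp_rot: [0.0, 0.757, 0.653, 0.0]
ft_force: [-2.7, -1.7, 11.7]
gripper_width: 13.1
grip_force: 59.9
```

Emit:
play_rows(increments=[[[0,0,0.4],0,0],[[0,0,0.4],0,0]])

```text
time: 16.4
eef_pos: [565.0, 89.3, 263.9]
tcp_rot: [0.0, 0.757, 0.653, 0.001]
ft_force: [-3.2, -1.4, 12.0]
gripper_width: 13.3
grip_force: 59.9
```

Emit:
play_rows(increments=[[[0,0,0.4],0,0],[[0,0,0.4],0,0]])

```text
time: 16.65
eef_pos: [565.0, 89.3, 263.4]
tcp_rot: [0.0, 0.757, 0.653, 0.0]
ft_force: [-2.6, -1.5, 10.6]
gripper_width: 13.0
grip_force: 59.9
```

Emit:
play_rows(increments=[[[0,0,0.4],0,0],[[0,0,0.4],0,0]])

```text
time: 16.9
eef_pos: [565.0, 89.3, 262.3]
tcp_rot: [0.0, 0.757, 0.653, 0.0]
ft_force: [-0.6, -1.8, 4.7]
gripper_width: 12.8
grip_force: 59.2
```

Emit:
play_rows(increments=[[[0,0,0],0,0]])

```text
time: 17.02
eef_pos: [565.0, 89.2, 262.0]
tcp_rot: [0.0, 0.758, 0.653, 0.0]
ft_force: [0.7, -1.4, 3.8]
gripper_width: 13.2
grip_force: 59.1
```

The force dropped from about 14 N net to 6 N, so the punch has snapped. Lifting straight out now.

Emit:
play_rows(increments=[[[0,0,-3],0,0],[[0,0,-8],0,0],[[0,0,-15],0,0],[[0,0,-25],0,0],[[0,0,-40],0,0],[[0,0,-60],0,0],[[0,0,-80],0,0],[[0,0,-100],0,0],[[0,0,-120],0,0],[[0,0,-135],0,0],[[0,0,-140],0,0],[[0,0,-140],0,0]])

```text
time: 18.52
eef_pos: [564.7, 89.3, 402.0]
tcp_rot: [-0.0, 0.757, 0.653, 0.0]
ft_force: [-0.2, -0.0, -2.8]
gripper_width: 13.4
grip_force: 59.7
```

Emit:
play_rows(increments=[[[-10,-1,0],0,0],[[-35,-2,0],0,0],[[-80,-5,0],0,0],[[-130,-9,0],0,0],[[-185,-12,0],0,0],[[-240,-16,0],0,0],[[-295,-20,0],0,0],[[-345,-24,0],0,0],[[-390,-27,0],0,0],[[-430,-29,0],0,0],[[-455,-31,0],0,0],[[-464.1,-31.5,0],0,0]])

```text
time: 20.02
eef_pos: [464.5, -366.2, 401.3]
tcp_rot: [-0.001, 0.758, 0.652, 0.0]
ft_force: [-0.9, -0.1, -2.0]
gripper_width: 13.4
grip_force: 59.7
```

Emit:
play_rows(increments=[[[0,0,10],0,0],[[0,0,20],0,0],[[0,0,30],0,0],[[0,0,30],0,0],[[0,0,30],0,0]])

```text
time: 20.65
eef_pos: [465.4, -364.8, 372.0]
tcp_rot: [0.0, 0.757, 0.653, 0.0]
ft_force: [-1.0, 0.5, -2.4]
gripper_width: 13.2
grip_force: 59.7
```

```bash
python3 - <<'E'
from h import *
s=robot.state();p=s['eef_pos'];print(s['time'],p,s['tcp_rot'],s['ft_force'])
snap("wrist","w7")
a=cv2.imread("pics/w3.png");b=cv2.imread("pics/w7.png")
for u in(278,280,282): print(a[214:226,u].tolist(),b[214:226,u].tolist())
d=cv2.absdiff(a,b); print("mean diff punch",d[215:330,265:296].mean(),"hole",d[183:205,265:292].mean())
def shift(y0,y1,x0,x1):
    A=a[y0:y1,x0:x1].mean(2).astype(np.float32);B=b[y0:y1,x0:x1].mean(2).astype(np.float32)
    return cv2.phaseCorrelate(A,B,cv2.createHanningWindow(A.shape[::-1],cv2.CV_32F))
print(shift(212,262,255,305),shift(170,212,240,320))
E
```

```text
20.65 [ 465.37582642 -364.8323969   372.00870862] [6.78100304e-05 7.57312417e-01 6.53052753e-01 1.03596356e-05] [-1.0165013   0.48810183 -2.41221219]
[[97, 146, 183], [98, 146, 183], [97, 146, 183], [98, 145, 182], [98, 140, 173], [100, 126, 149], [99, 109, 122], [85, 94, 104], [56, 83, 101], [40, 82, 103], [39, 82, 104], [39, 82, 104]] [[98, 146, 183], [98, 146, 182], [97, 146, 183], [98, 147, 182], [98, 140, 173], [100, 129, 153], [99, 112, 127], [85, 96, 107], [58, 85, 103], [40, 82, 103], [37, 81, 103], [39, 82, 103]]
[[98, 147, 183], [97, 146, 182], [97, 146, 183], [98, 145, 181], [99, 136, 166], [99, 117, 135], [95, 99, 106], [77, 87, 97], [51, 83, 100], [39, 82, 104], [37, 82, 103], [39, 81, 103]] [[98, 147, 183], [97, 146, 182], [97, 146, 183], [98, 144, 180], [100, 136, 165], [99, 117, 134], [94, 98, 105], [77, 88, 98], [53, 83, 101], [38, 81, 103], [36, 81, 102], [39, 83, 104]]
[[98, 146, 182], [98, 147, 184], [97, 147, 183], [97, 147, 183], [98, 144, 179], [99, 132, 160], [93, 113, 131], [76, 94, 110], [52, 85, 104], [38, 80, 103], [38, 81, 104], [38, 82, 104]] [[97, 146, 183], [97, 146, 182], [98, 147, 184], [98, 146, 183], [98, 142, 176], [98, 129, 156], [93, 111, 128], [75, 93, 106], [51, 82, 101], [38, 81, 103], [37, 82, 104], [40, 83, 104]]
mean diff punch 1.2155212716222534 hole 2.9012345679012346
((0.1272862163242543, 0.13830011877515247), 0.9753086929321289) ((-0.0450153322664093, 1.213606552079991), 0.9863252645068699)
```

Emit:
play_rows(increments=[[[0,0,0],0,0],[[0,0,0],0,0],[[0,0,0],0,0]])

```text
time: 21.08
eef_pos: [465.1, -365.2, 372.0]
tcp_rot: [0.0, 0.758, 0.653, 0.0]
ft_force: [0.6, -0.6, -2.9]
gripper_width: 13.1
grip_force: 59.7
```

```bash
python3 - <<'E'
from h import *
snap("wrist","w8");s=robot.state();p=s['eef_pos'];print(s['time'],p,s['tcp_rot'])
a=cv2.imread("pics/w3.png");b=cv2.imread("pics/w8.png")
def shift(y0,y1,x0,x1):
    A=a[y0:y1,x0:x1].mean(2).astype(np.float32);B=b[y0:y1,x0:x1].mean(2).astype(np.float32)
    return cv2.phaseCorrelate(A,B,cv2.createHanningWindow(A.shape[::-1],cv2.CV_32F))
print(shift(212,262,255,305),shift(165,212,235,325),shift(20,210,200,360),shift(50,212,60,240))
E
```

```text
21.125 [ 465.16017294 -365.17249105  371.99920871] [1.18509828e-04 7.57518335e-01 6.52813877e-01 1.09846207e-05]
((0.13315100399240265, 0.2137534059744972), 0.9203616859436036) ((0.08547302222753927, 0.19271557968793118), 0.955691275773225) ((0.3590769816281636, 0.16615296233197796), 0.999805034076174) ((0.17935307397321765, 0.12783733042829226), 0.9701879624313124)
```

Back at the same pose: the image shift is 0.2 px, and the punch hasn't slipped in the grip. Inserting it now.

Emit:
play_rows(increments=[[[0,0,12],0,0],[[0,0,28],0,0],[[0,0,45],0,0],[[0,0,60],0,0],[[0,0,72],0,0],[[0,0,82],0,0],[[0,0,90],0,0],[[0,0,96],0,0],[[0,0,102],0,0],[[0,0,107],0,0],[[0,0,110],0,0],[[0,0,110],0,0]])

```text
time: 22.62
eef_pos: [465.1, -365.1, 261.7]
tcp_rot: [-0.0, 0.757, 0.653, -0.0]
ft_force: [-0.7, 0.5, -2.2]
gripper_width: 13.0
grip_force: 59.7
```

Emit:
play_rows(increments=[[[0,0,5],0,0],[[0,0,10],0,0],[[0,0,14],0,0],[[0,0,17],0,0],[[0,0,19],0,0],[[0,0,19],0,0]])

```text
time: 23.38
eef_pos: [465.1, -365.1, 242.7]
tcp_rot: [-0.0, 0.758, 0.653, -0.0]
ft_force: [0.8, 1.1, -1.9]
gripper_width: 13.0
grip_force: 59.7
```

Emit:
play_rows(increments=[[[0,0,0.5],0,0],[[0,0,0.5],0,0],[[0,0,0.5],0,0.3],[[0,0,0.5],0,0.5],[[0,0,0.5],0,0.7],[[0,0,0.5],0,1],[[0,0,0.5],0,1],[[0,0,0.5],0,1],[[0,0,0.5],0,1],[[0,0,0.5],0,1]])

```text
time: 24.62
eef_pos: [465.2, -365.1, 242.4]
tcp_rot: [-0.0, 0.757, 0.653, 0.0]
ft_force: [0.2, 0.3, -0.2]
gripper_width: 85.4
grip_force: 0.0
```

Emit:
play_rows(increments=[[[0,0,-10],0,1],[[0,0,-30],0,1],[[0,0,-50],0,1],[[0,0,-75],0,1],[[0,0,-95],0,1],[[0,0,-99],0,1],[[0,0,-99],0,1],[[0,0,-99],0,1]])

```text
time: 25.62
eef_pos: [464.9, -364.8, 340.5]
tcp_rot: [-0.001, 0.757, 0.653, -0.0]
ft_force: [-0.1, 0.3, -0.1]
gripper_width: 85.7
grip_force: 0.0
```

```bash
python3 - <<'E'
from h import *
snap("wrist","w9");snap("scene","s9");snap("side","d9");s=robot.state();p=s['eef_pos'];print(s['time'],p,s['tcp_rot'],s['gripper_width'],s['ft_force'])
a=cv2.imread("pics/w2.png");b=cv2.imread("pics/w9.png")
def shift(y0,y1,x0,x1):
    A=a[y0:y1,x0:x1].mean(2).astype(np.float32);B=b[y0:y1,x0:x1].mean(2).astype(np.float32)
    return cv2.phaseCorrelate(A,B,cv2.createHanningWindow(A.shape[::-1],cv2.CV_32F))
print("cap",shift(205,262,255,315),"block/driver",shift(60,190,220,330))
g=cv2.resize(b[150:420,100:460],(400,300),interpolation=cv2.INTER_CUBIC)
out=np.zeros((600,800,3),np.uint8); out[:300,:400]=g
s=cv2.imread("pics/s9.png");out[:300,400:]=cv2.resize(s[120:240,100:260],(400,300),interpolation=cv2.INTER_CUBIC)
out[300:,400:]=cv2.resize(s[165:255,205:325],(400,300),interpolation=cv2.INTER_CUBIC)
out[300:,:400]=cv2.resize(cv2.imread("pics/d9.png"),(400,300))
cv2.imwrite("pics/m9.png",out)
E
```

```text
25.775 [ 464.99618944 -364.93273235  340.54653503] [-7.43128819e-04  7.57490894e-01  6.52845303e-01 -5.29374821e-05] 85.63549407835558 [-1.32855227  0.50423966  0.2395111 ]
cap ((-3.210034734832554, 0.382013141007441), 0.948568732076221) block/driver ((-2.8498017749821045, 1.6678236262639814), 1.015156430373957)
```

View pics/m9.png

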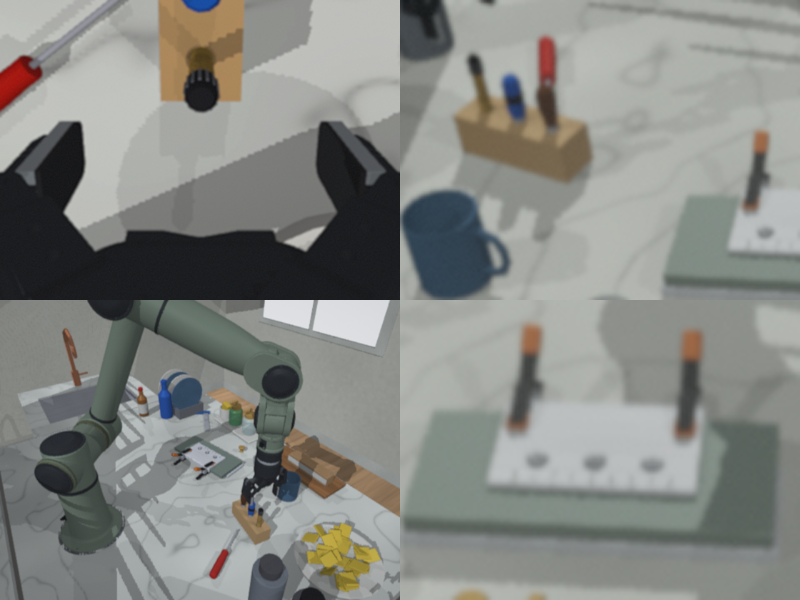

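The punch is standing upright in its hole, and the driver, awl, template and clamps haven't moved. One numeric check of the cap's position against the first picture, then I'll hand in.

```bash
python3 - <<'E'
from h import *
a=cv2.imread("pics/scene0.png")[132:168,116:142].mean(2).astype(np.float32);b=cv2.imread("pics/s9.png")[132:168,116:142].mean(2).astype(np.float32)
sh,r=cv2.phaseCorrelate(a,b,cv2.createHanningWindow(a.shape[::-1],cv2.CV_32F)); print(sh,r)
if abs(sh[0])<.5 and abs(sh[1])<.5: print(robot.finish_job())
E
```

```text
(0.6851788925018152, 0.1364737910417766) 0.9537245144324048
```

```bash
python3 -c "
from h import *
print(robot.finish_job())"
```

```text
the job is handed in; nothing more can be done
None
```

I set the punch off once through the middle bush (it snapped at about 14 N), stood it back home in its own hole, and handed the job in at about 26 s; nothing else appears to have moved.

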